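# Snap the spring clip onto the polishing spindle

## Robot

A 6-joint arm with a two-finger parallel gripper is mounted at the origin on the work surface. World frame = base frame: x ahead of the robot, y to its left, z up, the work surface at z = 0. Lengths are in m, angles in rad, forces in N, time in s.
With the tool pointing down it reaches from about 0.275 to 0.85 m from the base axis. Payload 5.2 kg.
Tool frame: the origin (TCP) lies midway between the tips of the shut fingers; the grasp point (between the pads) lies 19 mm behind it; z points along the fingers, y is the direction in which the jaws open and shut (so a half turn about z gives the same grasp; the last joint's range is limited). The gripper opens to 85 mm and grips with 20 to 120 N. Pads are 22 mm wide; open, the fingers measure 114 mm over their backs; the gripper's body (76 mm by 85 mm) begins 54 mm behind the grasp point. The pads swing forward as they close: fully open they stand 13 mm farther back than shut.
Start: joints at [-1.519, 0.259, 1.535, -0, 1.348, -0.203], TCP at [0.139, -0.532, 0.231] pointing down, gripper open.
Joint ranges: [-3.14, 3.14], [-0.91, 2.08], [0.19, 2.58], [-1.22, 4.36], [0.22, 2.71], [-3.12, 3.12]. Speed limits (rad/s): [2.57, 2.57, 3.14, 3.14, 3.14, 3.14].

## Interface

Orientations are given as a unit quaternion [x, y, z, w].
In Python, from bench import observe, grab_frame, job_done, spot_in gives the robot as it stands.
- The arm moves only by the tool jog_arm, never from a script. Its argument "motion" is text: rows parted by semicolons, each of 7 numbers parted by spaces: the shift along the tool's x, y, z in m, then the turn, a rotation vector about the tool's x, y, z in rad, then the closure in counts, from 0 (fully open) to 255 (shut). A call has 1 to 12 rows; each row shifts and turns the commanded pose from where the row before left it, along the tool's axes as they then stand; what a row does not reach is not made up. A row lasts 1/8 s, in which the tool goes at most 62.5 mm and 10.7 degrees, less where a joint would pass 70% of its speed; a pose out of reach is approached as far as the arm can. A call is refused whole if a number of a shift passes 0.0625 or a number of a turn 0.188, either way. A call with a gripper value outside its range is refused whole. The fingers move at their own pace and stop on an object; "force" is the grip in N (left out, the last holds). Time passes only in rows, so rows that do not move let the fingers close. It gives the time, the measured TCP pose, the force and the opening at its end, in the units of the state.
- observe(): the state, without advancing time (a new reading comes with each control period).
- grab_frame(name): name is "side" or "top"; returns a dict with "image" (384x512x3 uint8, red, green, blue), "intrinsics" (3x3 intrinsics, pixels), "distortion" ([k1, k2, p1, p2, k3] as OpenCV has them; the pictures are not rectified), "position" and "orientation" of the camera in the world. Camera axes: x right, y down, z forward; pixel columns grow to the right and rows downward; lengths in m; the calibration is good to about 2 mm. A picture is of the moment at which its call begins. There is no depth.
- job_done(): hands the job in, once; it reports no verdict.
Trained networks look in a picture, given as the dict that the camera call returned (one of the last four; its "shot" number tells which), for a name from the list of things; names that differ only in an ending like _2 or _b are one class to them, and where a whole thing is asked for, a point or a joint stands for the part that bears it (a point fixed in the world has none). Each returns a list of dicts, best first, with "score" (0 to 1); they miss things now and then, are a little off and sometimes report something else, mostly with a low value. They report only what shows in the picture. A call takes as long as a camera call. They do not tell look-alikes from the thing itself.
- spot_in(picture, target): "extent" ([left, top, right, bottom] in pixels, round what is visible of it).
The state is a dict: "clock": time; "q": joint angles; "joint_velocities": joint speeds; "tau": joint torques, N m; "eef_pos": TCP position; "tool_rot": TCP orientation; "wrist_force": force on the tool from outside, world axes, zero at the start; "torque": the same for the moment, N m; "opening": opening from 0.0 (shut) to 1.0 (fully open).
Only numpy, scipy, OpenCV 4.12 (cv2) and the standard library are available. Lean on these libraries where they do the work, as an engineer would, in place of code of your own. Each camera call takes 0.05 s, during which the arm holds its last target. There are 200 camera calls.

## Task

Pick the small spring clip with the sprung arms out of the tray and push it sideways, tab upward, into the groove of the polishing machine's upright spindle, just above the round washer, until it snaps fully home and stays there by itself. The groove's height differs from machine to machine, so feel for the washer, and press and push gently: never more than about 25 N on the machine, and do not knock it with the gripper. Leave the wider fork and the dish of bits in the tray where they are.

Things in the scene. Friction and masses are not known exactly. Their poses are not given: they have to be found in the camera images.
- clip_eye (a point): Small loose U-shaped steel spring clip, 5 mm thick, 34 mm wide, 80 mm long with tail, about 74 g, lying flat in one end of the tray, tab up. This point: centre of its round opening, 2.5 mm above its underside. x points out of the mouth (the push direction), z up. Home means this point on the spindle's axis. The U's closed part ends 17.5 mm behind this point, then a 10 mm wide tail.
- clip_throat (a point): Point between two inward bumps on the clip's sprung arms, 6 mm ahead of the opening's centre, same axes. The bumps stand 10 mm apart and must spread over the 14 mm groove: the push rises to 5 to 13 N while the opening's centre is 16 to 6 mm short of the axis, then falls and the clip is drawn home; the U's bottom then stops it hard. The flared tips, 11 mm ahead of here, catch a shaft up to 5 mm off line.
- clip_tab (a point): Centre of the clip's grip tab: an upright plate at the end of the tail, 20 mm long (x), 10 mm thick (y: pinch it this way, from above), its top 34.5 mm above the clip's underside. This point is 52.5 mm behind the opening's centre (along -x), 19 mm above the clip's underside; same axes.
- machine: Polishing machine, bolted down: grey housing 130 x 120 mm, 30 mm high, origin at the centre of its underside, z up. On its upright middle spindle, from below: a grey felt wheel 68 mm across, a bright washer 48 mm across, the groove, the spindle's head 26 mm across. The spindle with all these is set anywhere from 0 to 30 mm above its lowest setting: not measured, it must be felt or seen.
- spindle_axis (a point): Point on the spindle's upright axis, 69 mm above the bench: the height of the washer's upper face at the spindle's lowest setting; the real face lies 69 to 99 mm above the bench. The washer (4 mm thick) is sprung: it yields downward under about 1.5 N plus 1.5 N per mm, at most 4 mm. The felt wheel's top is 12 mm below the washer's face.
- groove_mid (a point): Centre of the groove at the lowest setting (it is as much higher as the spindle is). The groove is 14 mm across, from 2 mm below the washer's resting face to 7 mm above it; above is the head, its top 23 mm above the washer's face. The clip goes in from any side when its underside is within 2 mm of the washer's resting face, best just touching or resting lightly on it.
- tray: Shallow perforated steel tray, fixed, 200 x 360 mm (x, y), inner floor 4 mm above the bench, rim 12 mm high; origin at the centre of its underside.
- big_clip: Wider stiff steel fork lying in the other end of the tray, 60 mm wide with a 42 mm mouth, with a lower tab (top 25 mm above its underside); not used, leave alone. Origin near its middle, underside.
- dish: Round aluminium dish of grinding bits in the middle of the tray, 68 mm across, 18 mm high; leave alone. Origin at the centre of its underside.
Not all that is in view belongs to the job. Leave any yellow look-alike of the machine alone.

How it is judged:
On the way:
1. the clip is lifted clear of the tray (height (world z) of clip_eye above 0.04 m), for 0.2 s.
At the end, for the whole second after the job is handed in: The clip sits in the groove, let go and at rest: centre of its opening within 2 mm of the spindle's axis horizontally, level within 0.12 rad, tab upward, between washer and head (2 mm below to 37 mm above the lowest-setting point, covering every spindle height) (horizontal distance between clip_eye and spindle_axis below 0.002 m and z of clip_eye in the frame of spindle_axis between -0.002 and 0.037 m and angle between clip_eye's own z axis and vertical below 0.12 rad and linear speed of clip below 0.01 m/s); the robot touches nothing.
It fails at once if the clip is pressed on the machine with more than 25 N (contact force between clip and machine above 25 N).
It fails at once if the gripper or arm bears on the machine with more than 10 N (contact force between any of the arm, the fingers and machine above 10 N).
It fails at once if the wider fork or the dish is moved more than 20 mm (distance of any of big_clip, dish from where it was at the start of the episode above 0.02 m).
It also fails if it takes over 56 s, if anything falls off the work surface, if the arm or the gripper's body presses on something with over 40 N, if the wrist force passes 120 N, or if a joint passes its speed limit or range.

## Working session

There is one attempt and no reset: what is moved stays moved. The work goes in short steps, Python scripts to look and compute and a tool call to move; the robot and the scene stay as the last step left them, time stands still between calls to the robot, and variables do not carry over. Pictures are saved under pics/ and viewed, about 8 in all and at most 12, crops included, and the job is handed in when it is done.

Besides the shell and the picture viewer there is one more tool, called after "Request:" as name(argument=value, ...), one argument or row to a line, values as JSON. jog_arm: Moves the arm, as the interface text tells. Its arguments: {"type":"object","properties":{"motion":{"type":"string"},"force":{"type":"number"}},"required":["motion"]}

```bash
mkdir -p pics; cat > h.py <<'E'
import numpy as np,cv2
from bench import observe,grab_frame,job_done,spot_in
from scipy.spatial.transform import Rotation as R
def cam(f):
    o=f["orientation"]; return np.array(f["position"]),R.from_quat(o).as_matrix()
def ray(f,uv):
    p,M=cam(f);K=np.array(f["intrinsics"]);d=np.array(f["distortion"])
    n=cv2.undistortPoints(np.array(uv,float).reshape(-1,1,2),K,d).reshape(-1,2)
    return p,(M@np.c_[n,np.ones(len(n))].T).T
def onz(f,uv,z):
    p,r=ray(f,uv); return p+r*((z-p[2])/r[:,2])[:,None]
def proj(f,X):
    p,M=cam(f); r=cv2.Rodrigues(M.T)[0]
    return cv2.projectPoints(np.array(X,float).reshape(-1,3),r,-M.T@p,np.array(f["intrinsics"]),np.array(f["distortion"]))[0].reshape(-1,2)
def save(f,n,box=None,s=1):
    im=f["image"]
    if box: im=im[box[1]:box[3],box[0]:box[2]]
    cv2.imwrite("pics/"+n,cv2.resize(np.ascontiguousarray(im[:,:,::-1]),None,fx=s,fy=s,interpolation=cv2.INTER_CUBIC))
E
python3 - <<'E'
from h import *
fs={}
for n in("top","side"):
    f=fs[n]=grab_frame(n)
    print(n,f["position"],f["orientation"],np.array(f["intrinsics"]).tolist())
    for t in("clip_eye","clip_tab","machine","tray","big_clip","dish","spindle_axis"):
        try: print(t,[(round(d["score"],2),np.round(d["extent"],1).tolist()) for d in spot_in(f,t)[:3]])
        except Exception as e: print(t,e)
cv2.imwrite("pics/a_.png",0*f["image"])
im=np.vstack([fs["top"]["image"],fs["side"]["image"]])
for n in fs: save(fs[n],n+"0.png",s=1.5)
import pickle;pickle.dump(fs,open("f0.pkl","wb"))
print(observe())
E
```

```text
top [ 0.40684144 -0.04732112  1.14155175] [ 0.7108213  -0.69860417  0.05500702 -0.06049408] [[387.32362490211455, 0.0, 252.907912860205], [0.0, 387.32362490211455, 195.71161717132532], [0.0, 0.0, 1.0]]
clip_eye [(0.68, [206.8, 191.0, 225.1, 211.1])]
clip_tab [(0.64, [205.9, 191.7, 230.0, 214.7])]
machine [(0.97, [287.7, 187.5, 336.7, 237.1]), (0.62, [346.5, 145.8, 391.0, 190.9])]
tray [(0.88, [117.3, 174.8, 243.3, 250.4]), (0.29, [176.3, 182.4, 197.8, 203.7])]
big_clip [(0.68, [136.9, 186.3, 159.6, 211.7]), (0.65, [285.3, 188.3, 335.5, 239.3])]
dish [(0.6, [175.8, 182.7, 197.1, 206.4])]
spindle_axis [(0.94, [351.8, 146.4, 389.7, 191.4]), (0.85, [291.8, 191.0, 337.1, 238.5])]
side [0.4122884  0.68867618 0.71837291] [-0.09998379  0.90680518 -0.40616327  0.05233547] [[390.72829524345195, 0.0, 256.6799151209303], [0.0, 390.72829524345195, 190.37842389895968], [0.0, 0.0, 1.0]]
clip_eye [(0.66, [239.6, 221.4, 274.3, 244.9]), (0.41, [184.3, 206.0, 312.5, 356.4])]
clip_tab [(0.79, [239.3, 223.0, 269.7, 242.1]), (0.74, [262.7, 132.3, 310.6, 181.5])]
machine [(0.91, [231.5, 101.6, 276.7, 144.8
[... 342 characters left out ...]
{'clock': 0.8, 'q': array([-1.51885543e+00,  2.58558510e-01,  1.53498556e+00, -2.47324372e-06,
        1.34798297e+00, -2.02816478e-01]), 'joint_velocities': array([-4.68642044e-04,  1.82423054e-03,  3.97906984e-05,  6.45439987e-04,
       -6.13631668e-04,  8.56260980e-04]), 'tau': array([ 8.86329726e-04, -4.45852518e+01, -2.90877861e+01, -4.66895096e-05,
        5.69814165e-04,  7.47772447e-06]), 'eef_pos': array([ 0.13861986, -0.53226249,  0.2313379 ]), 'tool_rot': array([ 9.91898263e-01,  1.27034780e-01, -3.67537501e-06,  3.26254868e-05]), 'wrist_force': array([-0.08643299, -0.60087153,  0.73969794]), 'torque': array([ 0.02673772, -0.02329554,  0.02208145]), 'opening': 0.9995131095552263}
```

View pics/top0.png

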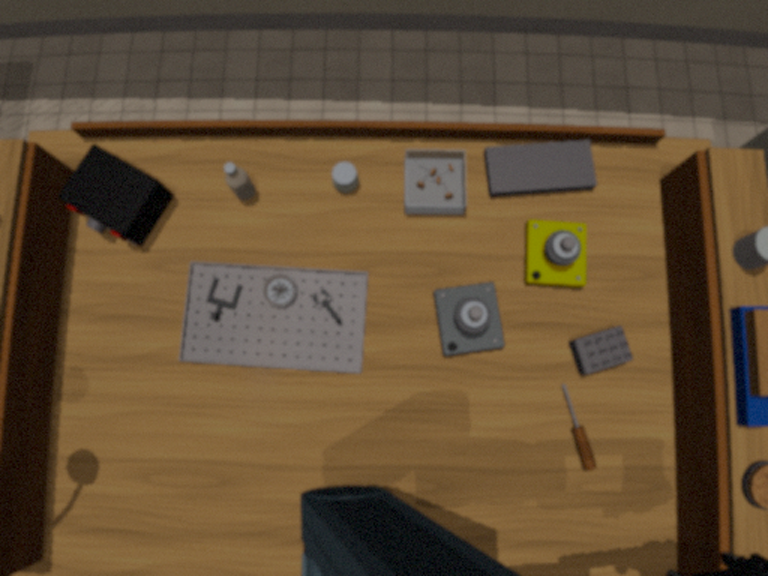

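View pics/side0.png

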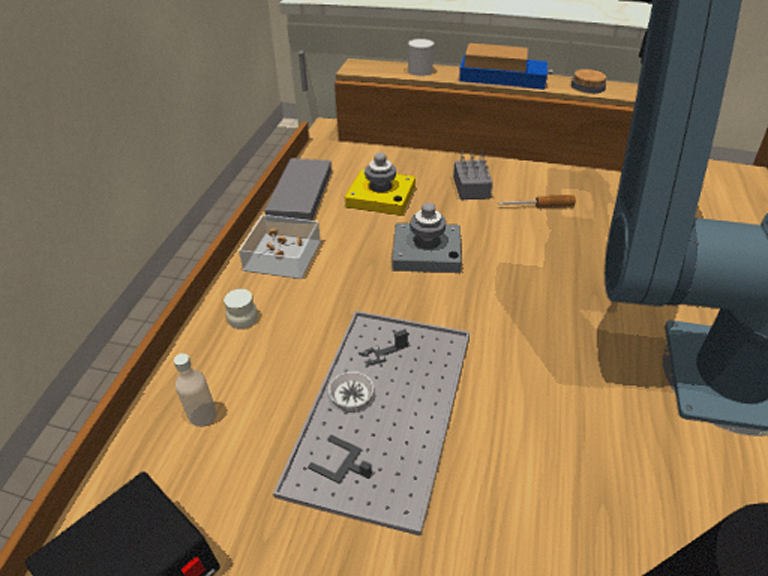

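Top picture: small clip at about (218,203) px with its mouth to the upper left, and the grey machine at (313,213). The side view shows the same: clip at (257,232), machine at (285,160). I'll enlarge both.

```bash
python3 - <<'E'
from h import *
import pickle;fs=pickle.load(open("f0.pkl","rb"))
def c(n,x,y,w=50,h=38):
    im=fs[n]["image"][y-h//2:y+h//2,x-w//2:x+w//2,::-1]
    return cv2.resize(np.ascontiguousarray(im),(400,300),interpolation=cv2.INTER_CUBIC)
cv2.imwrite("pics/c1.png",np.vstack([np.hstack([c("top",218,203),c("side",257,230)]),np.hstack([c("top",315,213,64,48),c("side",285,158,64,48)])]))
E
```

```text
(no output)
```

View pics/c1.png

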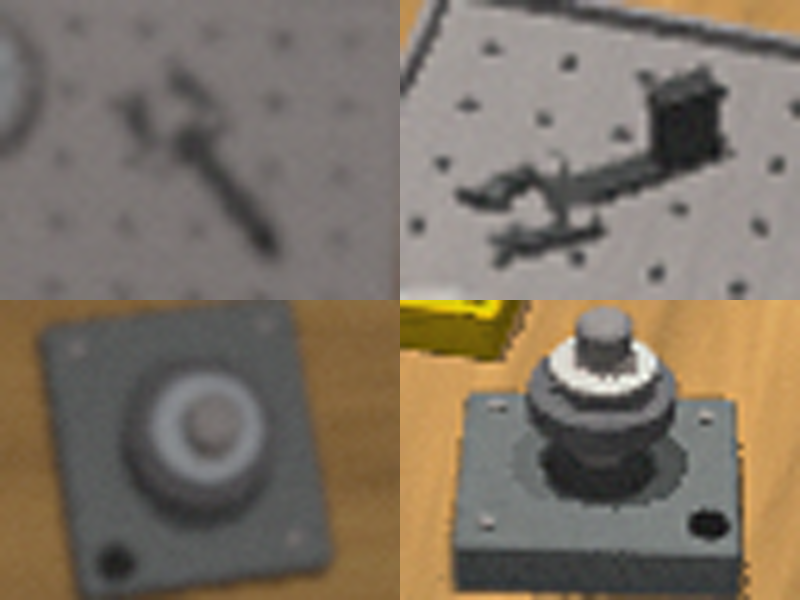

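Zoomed: the clip tab top is at side px ~(268,222), the tips at the left, and the machine's head top and washer are clear in both views. Next I triangulate.

```bash
python3 - <<'E'
from h import *
import pickle;fs=pickle.load(open("f0.pkl","rb"))
def px(x,y,cx,cy,w,h): return ((x+.5)*w/400-.5+cx-w//2,(y+.5)*h/300-.5+cy-h//2)
T=lambda x,y:px(x,y,218,203,50,38); S=lambda x,y:px(x-400,y,257,230,50,38)
MT=lambda x,y:px(x,y-300,315,213,64,48); MS=lambda x,y:px(x-400,y-300,285,158,64,48)
t,s=fs["top"],fs["side"]
def tri(a,b):
    p,r=ray(t,[a]);q,u=ray(s,[b]);r=r[0];u=u[0]
    k=np.linalg.lstsq(np.c_[r,-u],q-p,rcond=None)[0]
    A=p+k[0]*r;B=q+k[1]*u; return np.round(1e3*(A+B)/2,1),round(1e3*np.linalg.norm(A-B),1)
f=lambda *a:np.round(1e3*onz(*a),1)
print("tab tri",tri(T(262,240),S(686,88)))
print("tab z38.5",f(t,[T(262,240)],.0385),f(s,[S(686,88)],.0385))
print("tips z9 top",f(t,[T(178,75),T(130,103)],.0065),"side",f(s,[S(462,193),S(497,252)],.0065))
print("head tri",tri(MT(213,420),MS(604,321)),"washer",tri(MT(208,431),MS(604,358)))
print("housing top",f(t,[MT(40,325),MT(290,305),MT(330,560),MT(85,598)],.03),f(t,[MT(40,325),MT(290,305),MT(330,560),MT(85,598)],.03).mean(0))
print("housing side z30",f(s,[MS(468,396),MS(738,404),MS(742,551),MS(456,545)],.03),f(s,[MS(468,396),MS(738,404),MS(742,551),MS(456,545)],.03).mean(0))
E
```

```text
tab tri (array([539.7,  42.2,  29.1]), np.float64(8.4))
tab z38.5 [[534.4  41.1  38.5]] [[542.1  50.9  38.5]]
tips z9 top [[600.1  76.8   6.5]
 [589.1  94.3   6.5]] side [[605.7  79.1   6.5]
 [589.4 100.    6.5]]
head tri (array([ 546.5, -209.9,  110.1]), np.float64(0.9)) washer (array([ 545.2, -210.8,   89.5]), np.float64(0.7))
housing top [[ 601.2 -141.9   30. ]
 [ 612.7 -259.1   30. ]
 [ 493.6 -276.2   30. ]
 [ 474.6 -163.    30. ]] [ 545.525 -210.05    30.   ]
housing side z30 [[ 616.8 -250.8   30. ]
 [ 488.7 -271.4   30. ]
 [ 472.5 -160.8   30. ]
 [ 598.  -138.4   30. ]] [ 544.   -205.35   30.  ]
```

```bash
cat >> h.py <<'E'
def go(xyz,yaw=None):
    "shift in present tool axes to world xyz (mm), tool-x yaw now, turn about tool z"
    o=observe(); M=R.from_quat(o["tool_rot"]).as_matrix()
    d=M.T@(np.array(xyz)-o["eef_pos"])*1e3
    y=np.arctan2(M[1,0],M[0,0])
    print("t",round(o["clock"],2),"pos",np.round(o["eef_pos"]*1e3,1),"yaw",round(np.degrees(y),2),"tilt",np.round(M[:2,2],4),"shift",np.round(d,1),"turn z",None if yaw is None else round(y-np.radians(yaw),4),"F",np.round(o["wrist_force"],2),"open",round(o["opening"],3))
E
python3 -c "
from h import *
go([.5405,.048,.15],35.5)"
```

```text
t 0.8 pos [ 138.6 -532.3  231.3] yaw 14.6 tilt [ 0.     -0.0001] shift [ 535.1 -460.3   81.3] turn z -0.3648 F [-0.09 -0.6   0.74] open 1.0
```

Request:
jog_arm(
  motion="0.0446 -0.0384 0.0068 0 0 0 130; 0.0446 -0.0384 0.0068 0 0 0 130; 0.0446 -0.0384 0.0068 0 0 0 130; 0.0446 -0.0384 0.0068 0 0 0 130; 0.0446 -0.0384 0.0068 0 0 0 130; 0.0446 -0.0384 0.0068 0 0 0 130; 0.0446 -0.0384 0.0068 0 0 0 130; 0.0446 -0.0384 0.0068 0 0 0 130; 0.0446 -0.0384 0.0068 0 0 0 130; 0.0446 -0.0384 0.0068 0 0 0 130; 0.0446 -0.0384 0.0068 0 0 0 130; 0.0446 -0.0384 0.0068 0 0 0 130",
)

```text
clock: 2.3
eef_pos: [0.5416, 0.0504, 0.1497]
tool_rot: [0.992, 0.127, 0.0, 0.0]
wrist_force: [-0.2, -0.8, 0.8]
opening: 0.491
```

Request:
jog_arm(
  motion="0 0 0 0 0 -0.122 130; 0 0 0 0 0 -0.122 130; 0 0 0 0 0 -0.121 130; 0 0 0 0 0 0 130",
)

```text
clock: 2.8
eef_pos: [0.5405, 0.0487, 0.1497]
tool_rot: [0.953, 0.305, 0.0, -0.0]
wrist_force: [-0.3, 1.0, 0.1]
opening: 0.49
```

```bash
python3 - <<'E'
from h import *
go([.5405,.048,.06],35.5)
E
```

```text
t 2.8 pos [540.5  48.7 149.7] yaw 35.46 tilt [0. 0.] shift [-0.4  0.6 89.7] turn z -0.0007 F [-0.28  0.96  0.09] open 0.49
```

Request:
jog_arm(
  motion="0 0 0.031 0 0 0 130; 0 0 0.031 0 0 0 130; 0 0 0.031 0 0 0 130; 0 0 0 0 0 0 130",
)

```text
clock: 3.3
eef_pos: [0.5384, 0.0487, 0.0547]
tool_rot: [0.953, 0.304, -0.002, -0.001]
wrist_force: [-0.7, -0.0, 0.3]
opening: 0.489
```

```bash
python3 - <<'E'
from h import *
f=grab_frame("side");im=f["image"].copy()
# overlay: predicted tab corners (top and bottom) and tool jaws
y=np.radians(35.5);u=np.array([np.cos(y),np.sin(y),0]);v=np.array([-u[1],u[0],0])
c=np.array([.5405,.048,0])
P=[c+a*.01*u+b*.005*v+[0,0,z] for z in(.0385,.006) for a,b in((-1,-1),(1,-1),(1,1),(-1,1))]
P+= [c+69.5e-3*u+[0,0,.0065]]
save(f,"s1raw.png",(215,170,315,245),8)
b=cv2.resize(np.ascontiguousarray(im[170:245,215:315,::-1]),None,fx=8,fy=8,interpolation=cv2.INTER_CUBIC)
for p in proj(f,P): cv2.circle(b,(int((p[0]-215+.5)*8),int((p[1]-170+.5)*8)),3,(0,0,255),-1)
cv2.imwrite("pics/s1.png",b)
E
```

```text
(no output)
```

View pics/s1.png

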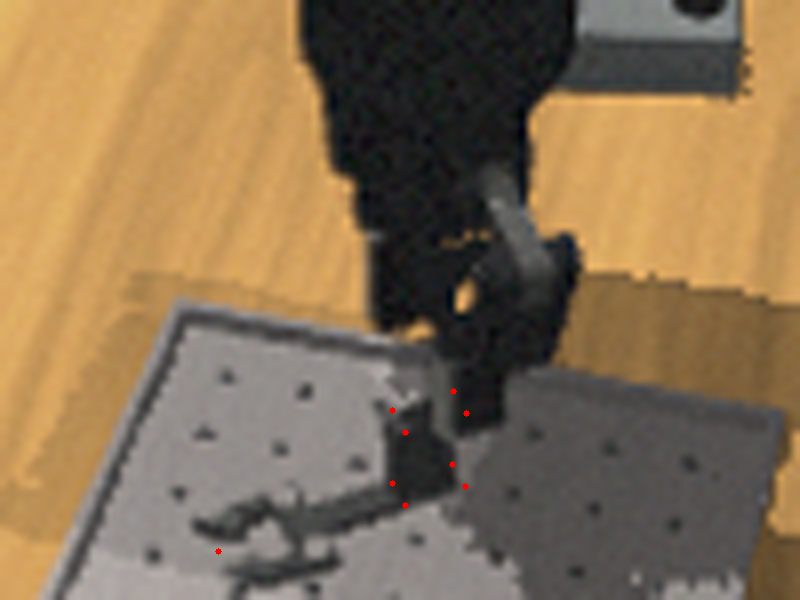

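The overlay matches the clip to about 1 px. The seen tab (388–455, 405–508 in the crop) lies ~2 mm further +x than predicted, and the clip tips agree. I'll go down with that correction.

```bash
python3 - <<'E'
from h import *
go([.542,.0485,.0105],35.7)
E
```

```text
t 3.35 pos [539.8  48.6  56.3] yaw 35.41 tilt [-0.0021  0.0003] shift [ 1.8  1.4 45.8] turn z -0.0051 F [0.08 0.01 0.37] open 0.492
```

Request:
jog_arm(
  motion="0.001 0.0005 0.015 0 0 -0.005 130; 0 0 0.015 0 0 0 130; 0 0 0.010 0 0 0 130; 0 0 0.004 0 0 0 130; 0 0 0 0 0 0 130; 0 0 0 0 0 0 130",
  force=60,
)

```text
clock: 4.1
eef_pos: [0.5418, 0.0487, 0.013]
tool_rot: [0.952, 0.307, 0.0, 0.0]
wrist_force: [-0.1, 0.3, 0.0]
opening: 0.491
```

```bash
python3 - <<'E'
from h import *
go([.542,.0485,.0105],35.7)
E
```

```text
t 4.1 pos [541.8  48.7  13. ] yaw 35.8 tilt [ 0.0006 -0.0001] shift [-0.   0.3  2.5] turn z 0.0017 F [-0.07  0.34  0.03] open 0.491
```

Request:
jog_arm(
  motion="0 0 0.0025 0 0 0 130; 0 0 0 0 0 0 200; 0 0 0 0 0 0 255; 0 0 0 0 0 0 255; 0 0 0 0 0 0 255; 0 0 0 0 0 0 255; 0 0 0 0 0 0 255; 0 0 0 0 0 0 255",
  force=60,
)

```text
clock: 5.1
eef_pos: [0.5417, 0.0487, 0.0104]
tool_rot: [0.952, 0.307, 0.0, 0.0]
wrist_force: [-0.4, 0.3, 4.5]
opening: 0.102
```

```bash
python3 - <<'E'
from h import *
go([.542,.0485,.0105],35.7)
E
```

```text
t 5.1 pos [541.7  48.7  10.4] yaw 35.8 tilt [ 0.0004 -0.    ] shift [ 0.1  0.4 -0.1] turn z 0.0017 F [-0.42  0.31  4.52] open 0.102
```

Request:
jog_arm(
  motion="0 0 -0.015 0 0 0 255; 0 0 -0.04 0 0 0 255; 0 0 -0.045 0 0 0 255; 0 0 -0.04 0 0 0 255; 0 0 0 0 0 0 255; 0 0 0 0 0 0 255",
)

```text
clock: 5.85
eef_pos: [0.5409, 0.0488, 0.15]
tool_rot: [0.952, 0.307, -0.0, -0.0]
wrist_force: [-0.4, 0.4, -1.0]
opening: 0.112
```

```bash
python3 - <<'E'
from h import *
ax=np.array([.5455,-.210]);a=np.radians(-21);u=np.array([np.cos(a),np.sin(a)])
for s in(75,52.5+32): print(s,ax-u*s*1e-3)
p=ax-u*.0925
go([p[0],p[1],.15],-21)
f=grab_frame("side");save(f,"s2.png",(195,110,315,200),6)
E
```

```text
75 [ 0.47548147 -0.1831224 ]
84.5 [ 0.46661245 -0.17971791]
t 5.85 pos [540.9  48.8 150. ] yaw 35.8 tilt [-0.0007  0.    ] shift [-198.3  135.2    0. ] turn z 0.9914 F [-0.37  0.41 -1.02] open 0.112
```

View pics/s2.png

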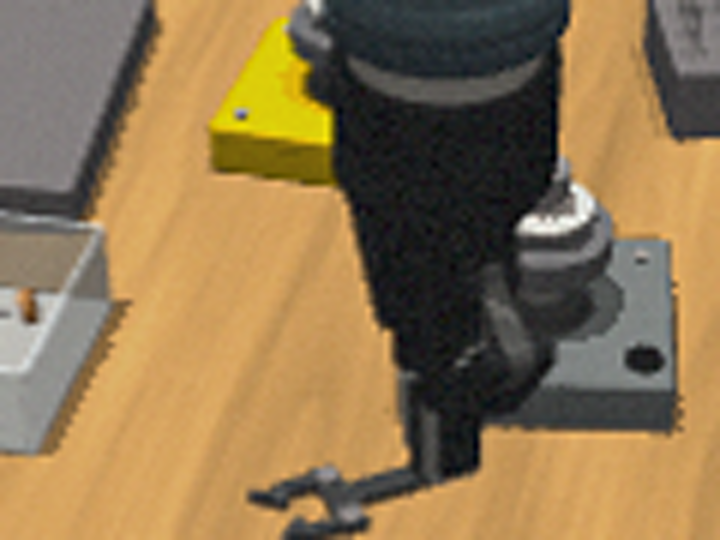

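The clip is held level in the jaws, with tips at (250–290, 495–530) in the crop. I'll move it beside the spindle.

Request:
jog_arm(
  motion="-0.0397 0.027 0 0 0 0 255; -0.0397 0.027 0 0 0 0 255; -0.0397 0.027 0 0 0 0 255; -0.0397 0.027 0 0 0 0 255; -0.0397 0.027 0 0 0 0 255; 0 0 0 0 0 0.165 255; 0 0 0 0 0 0.165 255; 0 0 0 0 0 0.165 255; 0 0 0 0 0 0.165 255; 0 0 0 0 0 0.165 255; 0 0 0 0 0 0.165 255; 0 0 0 0 0 0 255",
)

```text
clock: 7.4
eef_pos: [0.4586, -0.1763, 0.1488]
tool_rot: [0.984, -0.181, -0.001, -0.001]
wrist_force: [-0.3, -0.2, -1.4]
opening: 0.106
```

Request:
jog_arm(
  motion="0 0 0.02 0 0 0 255; 0 0 0.01 0 0 0 255; 0 0 0 0 0 0 255; 0 0 0 0 0 0 255",
)

```text
clock: 7.9
eef_pos: [0.4597, -0.177, 0.1205]
tool_rot: [0.983, -0.181, 0.0, 0.0]
wrist_force: [-0.7, 0.1, -0.4]
opening: 0.103
```

```bash
python3 - <<'E'
from h import *
ax=np.array([.5455,-.210]);a=np.radians(-21);u=np.array([np.cos(a),np.sin(a)]);p=ax-u*.0825
go([p[0],p[1],.10],-21)
f=grab_frame("side");g=grab_frame("top")
def c(f,x,y,w=64,h=48):
    im=f["image"][y-h//2:y+h//2,x-w//2:x+w//2,::-1]
    return cv2.resize(np.ascontiguousarray(im),(400,300),interpolation=cv2.INTER_CUBIC)
cv2.imwrite("pics/s3.png",cv2.resize(np.hstack([c(f,285,152),c(g,315,213)]),(800,300)))
# ideal predicted clip points in images
print(proj(f,[[*(ax),.087],[*ax,.11]]))
E
```

```text
t 7.9 pos [ 459.7 -177.   120.5] yaw -20.88 tilt [ 0.0003 -0.0001] shift [ 9.4  0.1 20.5] turn z 0.0021 F [-0.71  0.11 -0.36] open 0.103
[[285.13845317 143.77261195]
 [285.4110748  136.94411735]]
```

View pics/s3.png

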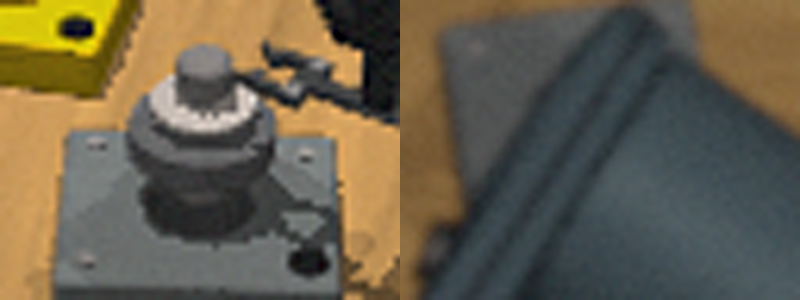

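Request:
jog_arm(
  motion="0.0035 0 0 0 0 0 255; 0.004 0 0 0 0 0 255; 0 0 0.008 0 0 0 255; 0 0 0.008 0 0 0 255; 0 0 0.003 0 0 0 255; 0 0 0 0 0 0 255; 0 0 0 0 0 0 255; 0 0 0 0 0 0 255",
)

```text
clock: 9.0
eef_pos: [0.4667, -0.1796, 0.1014]
tool_rot: [0.983, -0.182, 0.0, 0.0]
wrist_force: [0.0, -0.1, -0.4]
opening: 0.102
```

Request:
jog_arm(
  motion="0 0 0.001 0 0 0 255; 0 0 0.001 0 0 0 255; 0 0 0 0 0 0 255; 0 0 0 0 0 0 255",
)

```text
clock: 9.5
eef_pos: [0.4665, -0.1795, 0.0992]
tool_rot: [0.983, -0.182, -0.0, 0.0]
wrist_force: [0.3, -0.0, -1.0]
opening: 0.105
```

Request:
jog_arm(
  motion="0 0 0.001 0 0 0 255; 0 0 0.001 0 0 0 255; 0 0 0 0 0 0 255; 0 0 0 0 0 0 255",
)

```text
clock: 10.0
eef_pos: [0.4665, -0.1795, 0.0972]
tool_rot: [0.983, -0.182, -0.0, -0.0]
wrist_force: [0.7, 0.7, -1.7]
opening: 0.11
```

Request:
jog_arm(
  motion="0 0 0.001 0 0 0 255; 0 0 0 0 0 0 255; 0 0 0 0 0 0 255",
)

```text
clock: 10.38
eef_pos: [0.4665, -0.1795, 0.0962]
tool_rot: [0.983, -0.182, -0.0, -0.0]
wrist_force: [-0.3, 0.5, -0.6]
opening: 0.1
```

Request:
jog_arm(
  motion="0 0 0.001 0 0 0 255; 0 0 0 0 0 0 255; 0 0 0 0 0 0 255",
)

```text
clock: 10.75
eef_pos: [0.4666, -0.1796, 0.0953]
tool_rot: [0.983, -0.182, 0.0, 0.0]
wrist_force: [0.1, -0.3, 0.2]
opening: 0.106
```

Request:
jog_arm(
  motion="0 0 0.001 0 0 0 255; 0 0 0 0 0 0 255; 0 0 0 0 0 0 255",
)

```text
clock: 11.12
eef_pos: [0.4666, -0.1796, 0.0943]
tool_rot: [0.983, -0.182, 0.0, 0.0]
wrist_force: [-1.0, 0.3, 2.0]
opening: 0.1
```

```bash
python3 -c "
from h import *
o=observe();print(o['wrist_force'],o['torque'],o['eef_pos'])"
```

```text
[-0.99394032  0.27974227  2.00465324] [-0.05157187 -0.11692824  0.0061005 ] [ 0.46659939 -0.17960505  0.09433549]
```

Request:
jog_arm(
  motion="0 0 0.001 0 0 0 255; 0 0 0 0 0 0 255; 0 0 0 0 0 0 255",
)

```text
clock: 11.5
eef_pos: [0.4666, -0.1796, 0.0933]
tool_rot: [0.983, -0.182, 0.0, 0.0]
wrist_force: [-0.9, -0.5, 3.6]
opening: 0.104
```

```bash
python3 -c "
from h import *
o=observe();print(o['wrist_force'],o['torque'],o['eef_pos'])
f=grab_frame('side');o=observe();print(o['wrist_force'],o['torque'])
save(f,'s4.png',(253,122,333,182),8)"
```

```text
[-0.85321412 -0.49710217  3.63887236] [-0.04181395 -0.0504774   0.00488245] [ 0.46659547 -0.17959861  0.09332795]
[-0.92171035  0.01904762  3.54025773] [-0.07834142 -0.03775826  0.01461482]
```

View pics/s4.png

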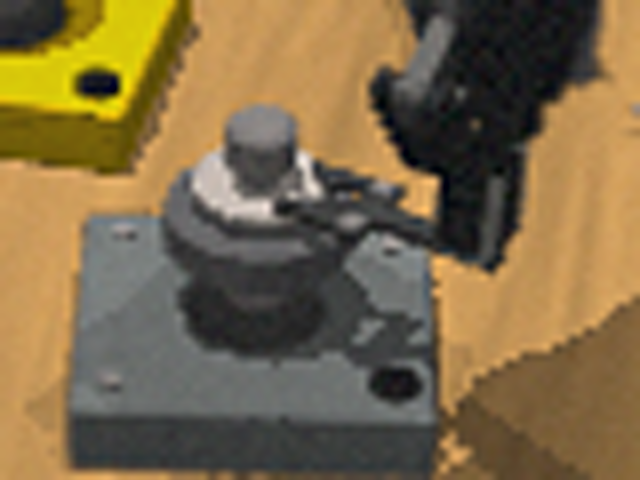

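Contact is felt: Fz rises 1.6 N/mm from TCP z ≈ 94.9 mm, so the face is at ~88.5 mm. The picture shows both tips resting on the washer. I'll overlay the model to check lateral alignment before pushing.

```bash
python3 - <<'E'
from h import *
f=grab_frame("side");ax=np.array([.5455,-.210]);im=f["image"]
b=cv2.resize(np.ascontiguousarray(im[122:182,253:333,::-1]),None,fx=10,fy=10,interpolation=cv2.INTER_CUBIC)
th=np.linspace(0,2*np.pi,60)
def circ(r,z): return [[ax[0]+r*np.cos(t),ax[1]+r*np.sin(t),z] for t in th]
def line(P,col,cl=True):
    q=((proj(f,P)-[253,122]+.5)*10).astype(np.int32); cv2.polylines(b,[q],cl,col,1)
line(circ(.024,.0870),(0,0,255));line(circ(.013,.1115),(0,0,255));line(circ(.034,.0765),(0,0,255))
o=observe();M=R.from_quat(o["tool_rot"]).as_matrix();u=M[:,0];v=-M[:,1]
c=o["eef_pos"]+u*.0525;c[2]=.0918
L=lambda x,y:c+u*x*1e-3+v*y*1e-3
line([L(17,-17),L(17,17),L(-17.5,17),L(-17.5,-17)],(0,255,0));line([L(-60,0),L(30,0)],(0,255,0),False)
cv2.imwrite("pics/s5.png",b)
E
```

```text
(no output)
```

View pics/s5.png

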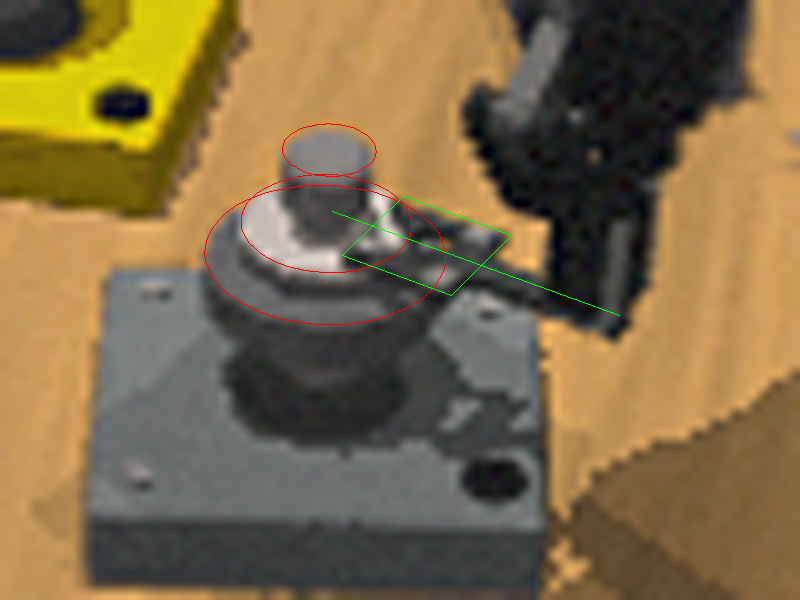

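The outlines agree within ~1 px (2 mm), inside the 5 mm catch. I'll ease up to rest lightly, then push in small steps.

Request:
jog_arm(
  motion="0 0 -0.0012 0 0 0 255; 0.002 0 0 0 0 0 255; 0.002 0 0 0 0 0 255; 0.002 0 0 0 0 0 255; 0 0 0 0 0 0 255; 0 0 0 0 0 0 255",
)

```text
clock: 12.35
eef_pos: [0.4724, -0.1818, 0.0945]
tool_rot: [0.983, -0.182, 0.0, 0.0]
wrist_force: [0.5, -0.4, 0.9]
opening: 0.101
```

Request:
jog_arm(
  motion="0.002 0 0 0 0 0 255; 0.002 0 0 0 0 0 255; 0 0 0 0 0 0 255; 0 0 0 0 0 0 255",
)

```text
clock: 12.85
eef_pos: [0.4761, -0.1832, 0.0945]
tool_rot: [0.983, -0.182, 0.0, 0.0]
wrist_force: [-0.1, -0.6, 0.7]
opening: 0.104
```

Request:
jog_arm(
  motion="0.001 0 0 0 0 0 255; 0.001 0 0 0 0 0 255; 0 0 0 0 0 0 255; 0 0 0 0 0 0 255",
)

```text
clock: 13.35
eef_pos: [0.4778, -0.1838, 0.0944]
tool_rot: [0.983, -0.182, 0.0, 0.0]
wrist_force: [-0.4, 0.4, 0.7]
opening: 0.107
```

Request:
jog_arm(
  motion="0.001 0 0 0 0 0 255; 0.001 0 0 0 0 0 255; 0 0 0 0 0 0 255; 0 0 0 0 0 0 255",
)

```text
clock: 13.85
eef_pos: [0.4797, -0.1846, 0.0944]
tool_rot: [0.983, -0.182, 0.0, 0.0]
wrist_force: [-0.2, -0.1, 1.7]
opening: 0.103
```

Request:
jog_arm(
  motion="0.001 0 0 0 0 0 255; 0.001 0 0 0 0 0 255; 0 0 0 0 0 0 255; 0 0 0 0 0 0 255",
)

```text
clock: 14.35
eef_pos: [0.4815, -0.1853, 0.0944]
tool_rot: [0.983, -0.182, 0.0, 0.0]
wrist_force: [-0.4, 1.0, 1.9]
opening: 0.101
```

Request:
jog_arm(
  motion="0.001 0 0 0 0 0 255; 0.001 0 0 0 0 0 255; 0 0 0 0 0 0 255; 0 0 0 0 0 0 255",
)

```text
clock: 14.85
eef_pos: [0.4834, -0.186, 0.0944]
tool_rot: [0.983, -0.182, 0.0, 0.0]
wrist_force: [-1.2, 0.1, 1.5]
opening: 0.106
```

Request:
jog_arm(
  motion="0.001 0 0 0 0 0 255; 0.001 0 0 0 0 0 255; 0 0 0 0 0 0 255; 0 0 0 0 0 0 255",
)

```text
clock: 15.35
eef_pos: [0.4841, -0.1861, 0.094]
tool_rot: [0.983, -0.182, -0.001, -0.0]
wrist_force: [-4.5, 2.1, 2.7]
opening: 0.105
```

Request:
jog_arm(
  motion="0.001 0 0 0 0 0 255; 0.001 0 0 0 0 0 255; 0 0 0 0 0 0 255; 0 0 0 0 0 0 255",
)

```text
clock: 15.85
eef_pos: [0.485, -0.1863, 0.0936]
tool_rot: [0.983, -0.181, -0.002, -0.001]
wrist_force: [-6.9, 2.3, 3.1]
opening: 0.105
```

Request:
jog_arm(
  motion="0.001 0 0 0 0 0 255; 0.001 0 0 0 0 0 255; 0 0 0 0 0 0 255; 0 0 0 0 0 0 255",
)

```text
clock: 16.35
eef_pos: [0.488, -0.1876, 0.094]
tool_rot: [0.983, -0.182, -0.001, -0.0]
wrist_force: [-4.4, 2.0, 2.3]
opening: 0.101
```

Request:
jog_arm(
  motion="0.001 0 0 0 0 0 255; 0.001 0 0 0 0 0 255; 0 0 0 0 0 0 255; 0 0 0 0 0 0 255",
)

```text
clock: 16.85
eef_pos: [0.4917, -0.1892, 0.0947]
tool_rot: [0.983, -0.182, 0.001, 0.0]
wrist_force: [1.2, 0.7, -0.0]
opening: 0.105
```

Request:
jog_arm(
  motion="0.001 0 0 0 0 0 255; 0.001 0 0 0 0 0 255; 0 0 0 0 0 0 255; 0 0 0 0 0 0 255",
)

```text
clock: 17.35
eef_pos: [0.493, -0.1897, 0.0945]
tool_rot: [0.983, -0.182, 0.0, 0.0]
wrist_force: [0.6, 0.4, 0.6]
opening: 0.107
```

Request:
jog_arm(
  motion="0.001 0 0 0 0 0 255; 0 0 0 0 0 0 255; 0 0 0 0 0 0 255",
)

```text
clock: 17.73
eef_pos: [0.4937, -0.19, 0.0945]
tool_rot: [0.983, -0.182, 0.0, 0.0]
wrist_force: [0.0, 0.3, 0.4]
opening: 0.105
```

Request:
jog_arm(
  motion="0.001 0 0 0 0 0 255; 0 0 0 0 0 0 255; 0 0 0 0 0 0 255",
)

```text
clock: 18.1
eef_pos: [0.4946, -0.1903, 0.0944]
tool_rot: [0.983, -0.182, 0.0, 0.0]
wrist_force: [-0.8, 1.2, 1.5]
opening: 0.105
```

Request:
jog_arm(
  motion="0.001 0 0 0 0 0 255; 0 0 0 0 0 0 255; 0 0 0 0 0 0 255",
)

```text
clock: 18.48
eef_pos: [0.4954, -0.1906, 0.0944]
tool_rot: [0.983, -0.182, -0.0, -0.0]
wrist_force: [-0.3, 1.3, 1.9]
opening: 0.108
```

Request:
jog_arm(
  motion="0.001 0 0 0 0 0 255; 0 0 0 0 0 0 255; 0 0 0 0 0 0 255",
)

```text
clock: 18.85
eef_pos: [0.4957, -0.1907, 0.0942]
tool_rot: [0.983, -0.182, -0.001, -0.0]
wrist_force: [-5.2, 1.8, 3.7]
opening: 0.109
```

Request:
jog_arm(
  motion="0.0007 0 0 0 0 0 255; 0 0 0 0 0 0 255; 0 0 0 0 0 0 255",
)

```text
clock: 19.23
eef_pos: [0.4958, -0.1907, 0.0942]
tool_rot: [0.983, -0.182, -0.001, -0.0]
wrist_force: [-6.6, 2.4, 5.6]
opening: 0.103
```

It hit the hard stop at ~7 N. I'll relax the push, release, and rise.

Request:
jog_arm(
  motion="-0.0013 0 0 0 0 0 255; 0 0 0 0 0 0 255; 0 0 0 0 0 0 220; 0 0 0 0 0 0 190; 0 0 0 0 0 0 160; 0 0 0 0 0 0 150; 0 0 0 0 0 0 150; 0 0 0 0 0 0 150",
  force=20,
)

```text
clock: 20.23
eef_pos: [0.4958, -0.1908, 0.0944]
tool_rot: [0.983, -0.182, 0.0, 0.0]
wrist_force: [0.5, 0.9, -0.4]
opening: 0.414
```

Request:
jog_arm(
  motion="0 0 -0.01 0 0 0 150; 0 0 -0.03 0 0 0 150; 0 0 -0.05 0 0 0 150; 0 0 -0.05 0 0 0 150; -0.05 0 0 0 0 0 150; -0.05 0 0 0 0 0 150; 0 0 0 0 0 0 150; 0 0 0 0 0 0 150",
)

```text
clock: 21.22
eef_pos: [0.4032, -0.1555, 0.2355]
tool_rot: [0.983, -0.182, 0.001, 0.001]
wrist_force: [0.6, -0.7, -0.3]
opening: 0.411
```

```bash
python3 - <<'E'
from h import *
go([.4,-.1,.2])
f=grab_frame("side");ax=np.array([.5455,-.210]);im=f["image"]
b=cv2.resize(np.ascontiguousarray(im[122:182,253:333,::-1]),None,fx=10,fy=10,interpolation=cv2.INTER_CUBIC)
a=np.radians(-20.9);u=np.array([np.cos(a),np.sin(a),0])
for z,s in((.091,0),(.123,-.0525),(.0885,-.0625)):
    P=np.array([*ax,z])+u*s; q=(proj(f,[P])[0]-[253,122]+.5)*10; cv2.circle(b,(int(q[0]),int(q[1])),3,(0,255,0),-1)
cv2.imwrite("pics/s6.png",b)
E
```

```text
t 21.23 pos [ 403.2 -155.5  235.5] yaw -20.94 tilt [ 0.0023 -0.0015] shift [-22.9 -50.8  35.4] turn z None F [ 0.56 -0.68 -0.31] open 0.411
```

View pics/s6.png

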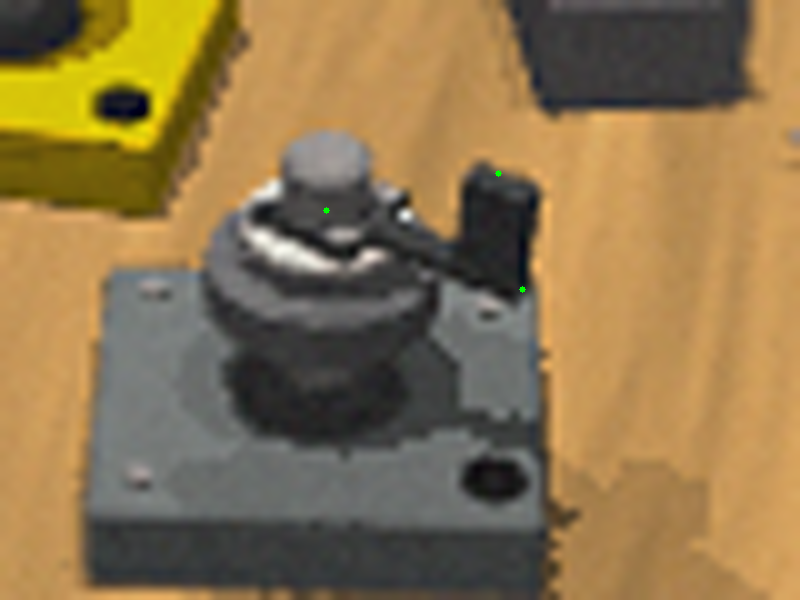

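The clip sits in the groove, tab upright at (500,180–300) in the crop. It's level, with tab top and tail end within ~1 px of the predicted home position.

```bash
python3 -c "
from h import *
print(job_done())"
```

```text
the job is handed in; nothing more can be done
None
```

I picked the small clip out of the tray by its tab and pushed it into the spindle groove of the grey machine, just above the washer, until it stopped hard. I then let go, backed the arm away and handed the job in at about 21 s. `job_done()` gave no verdict, so I don't have confirmation that it passed.

- **Washer height:** I felt the washer give way at about 1.6 N per mm, which puts its face at about 88.5 mm above the bench. The camera estimate was 87 to 89.5 mm.
- **Snap-in:** The push rose to about 7 N, fell to about zero as the clip was drawn in, then met a hard stop at about 7 N. At the stop the clip's opening measured about 0.8 mm short of the spindle axis, within the camera's error of about 2 mm. The highest wrist force I read was about 9 N in total; I only read it between moves.
- **After letting go:** The side picture shows the clip staying in the groove by itself, level and tab up, with the arm clear of the machine. It lay within about 1 pixel (roughly 2 mm) of the predicted home position.
- **Disagreements:** The first triangulation of the tab was poor, with rays missing each other by 8 mm, so I used the side view instead. The side camera's overlays also sat up to about 1 pixel off the scene.
- **Not checked:** I did not take a final picture of the wider fork and the dish, but the arm never came near them.

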